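# Snap a spacer clip onto the paddle rail and slide it to the stop

## Task

Press the loose blue spacer clip, mouth down, squarely onto the steel rail at its yellow band until it has snapped fully home, then slide it along the rail until it meets the orange stop and let it go there. Press by feel, no harder than the snap needs: the rail hangs in rubber and is spoilt by a shove. Don't push the stop along, and leave the other things on the bench alone.

Things in the scene. Friction and masses are not known exactly. Their poses are not given: they have to be found in the camera images.
- clip: Blue plastic C-shaped spacer clip, 50 g, standing upright on the bench, mouth down. Origin on the axis of its bore, 20.5 mm above its feet; z up, away from the mouth; y along the bore; x across it. Turned half round about z it is the same. Body 32 mm in x, 24 mm in y. Crown of the bore at z = +8.5 mm, walls at x = +-11 mm, flat shoulder on top at z = +16 mm.
- clip_tab (a point): A grip point 40 mm above the clip's origin, in its grip tab: square, 16 x 16 mm, from z = +16 to +47 mm above the origin. Axes as the clip's.
- clip_mouth (a point): Middle of the clip's throat, 5.7 mm below its origin: 12 mm wide between two sprung lips that give sideways up to 4 mm each and snap behind the 16 mm rail. Flared guides below, down to the feet, catch a rail up to about 4 mm off centre. Snapping on takes about 8 N (6 to 11 N) straight down, lifting off again about as much.
- rack: Blue steel stand fixed to the bench, 90 x 360 mm, 12 mm thick base; origin at the centre of its underside, z up, y along the rail, x across. Two end posts 140 mm high at y = +-160 mm carry a polished steel rail, 16 mm in diameter, free from y = -138 to +138 mm, straight above the stand's y axis. A push of more than about 22 N from anything on any part of it spoils it.
- band (a point): Nominal middle of the rail (120 mm above the stand's origin), where a yellow band 30 mm long is painted. Set by hand, the rail's real axis is up to 10 mm higher or lower than this, which is not measured. It hangs in rubber: it gives down 1 mm per 14 N. A clip fully home has its bore axis within 1 mm of the real axis; on first touching it, about 13 mm above it. Axes as the stand's.
- stop_face (a point): Middle of the face, turned to the yellow band, of the orange stop: a fork whose cheeks (46 mm across outside, top 8 mm above this point) straddle the rail without touching it. At the rail's nominal height, 58 to 98 mm from the band on the stand's +y side; axes as the stand's. The clip meets it with its origin 12 mm before the face. About 15 N shifts it along.
- pot: White pot of filler with a grey lid, 60 mm diameter, 70 mm high, origin under its centre; a bystander.
- roll: Dark red roll of abrasive, standing, 44 mm diameter, 60 mm high, origin under its centre; a bystander.
- sander: Lime green and black palm sander, 130 x 100 mm, 130 mm high, origin under its centre; a bystander.
Not all that is in view belongs to the job. Several things look just like the clip: the one meant starts nearest to the robot's base.

How it is judged (in metres and radians):
On the way:
1. the clip is snapped home on the rail at the yellow band: bore axis within 4 mm of the rail across it and down on the rail, within 25 mm of the middle of the band (x of clip in the frame of rack between -0.004 and 0.004 m and z of rod_c0 in the frame of clip between -0.004 and 0.004 m and angle between the y axis of clip and the y axis of rack, either way round below 0.15 rad and angle between clip's own z axis and vertical below 0.2 rad and y of clip in the frame of rack between -0.025 and 0.025 m), for 0.2 s.
At the end, for the whole second after the job is handed in: The clip is released and at rest, snapped home on the rail (bore axis within 4 mm of the rail across it, down on the rail, within 0.15 rad of it in line, within 0.2 rad of upright), with at most 3.5 mm between it and the stop's face (x of clip in the frame of rack between -0.004 and 0.004 m and z of rod_c0 in the frame of clip between -0.004 and 0.004 m and angle between the y axis of clip and the y axis of rack, either way round below 0.15 rad and angle between clip's own z axis and vertical below 0.2 rad and y of clip in the frame of stop_face between -0.0155 and -0.009 m and contact force between clip and the fingers below 0.1 N and linear speed of clip below 0.02 m/s); the robot touches nothing.
It fails at once if the rail or its stand is pushed with more than about 22 N (30 N in all with the squeeze of the lips of the clip, some 8 N) (contact force between rack and anything else above 30 N).
It fails at once if the stop is pushed along by more than 10 mm (distance of stop_face from where it was at the start of the episode above 0.01 m).
It fails at once if the pot is shifted by more than 30 mm or tipped (distance of pot from where it was at the start of the episode above 0.03 m or angle between pot's own z axis and vertical above 0.5 rad).
It fails at once if the roll is shifted by more than 30 mm or tipped (distance of roll from where it was at the start of the episode above 0.03 m or angle between roll's own z axis and vertical above 0.5 rad).
It fails at once if the sander is shifted by more than 30 mm or tipped (distance of sander from where it was at the start of the episode above 0.03 m or angle between sander's own z axis and vertical above 0.5 rad).
It also fails if it takes over 48 s, if anything falls off the work surface, if the arm or the gripper's body presses on something with over 40 N, if the wrist force passes 120 N, or if a joint passes its speed limit or range.

## Robot

A 7-joint arm with a two-finger parallel gripper is mounted at the origin on the work surface. World frame = base frame: x ahead of the robot, y to its left, z up, the work surface at z = 0. Lengths are in m, angles in degrees, forces in N, time in s.
With the tool pointing down it reaches from about 0.4 to 0.85 m from the base axis. Payload 10.4 kg.
Tool frame: the origin (TCP) lies midway between the tips of the shut fingers; the grasp point (between the pads) lies 19 mm behind it (ctrl.hold_point_z is the distance from the TCP to the grasp point, in m); z points along the fingers, y is the line along which they close (so a half turn about z gives the same grasp; the last joint's range is limited). The gripper opens to 85 mm and grips with 20 to 120 N. Pads are 22 mm wide; open, the fingers measure 114 mm over their backs; the gripper's body (76 mm by 85 mm) begins 54 mm behind the grasp point. The pads swing forward as they close: fully open they stand 13 mm farther back than shut.
Start: joints at [71.012, 19.034, -3.707, 83.658, 1.238, 77.344, -5.071], TCP at [0.19, -0.595, 0.231] pointing down, gripper open.
Joint ranges: [-148.97, 148.97], [-28.65, 121.19], [-84.17, 76.75], [9.2, 138.47], [-72.65, 252.65], [3.7, 117.97], [-149.18, 149.18]. Speed limits (degrees/s): [127.2, 127.2, 159.86, 159.86, 180, 180, 180].

## Interface

Orientations are given as [roll, pitch, yaw] about the fixed x, y, z axes, in that order (R = Rz(yaw) Ry(pitch) Rx(roll)).
In Python, from workcell import ctrl gives the robot as it stands.
- The arm moves only by the tool move_arm, never from a script. Its argument "motion" is a list of rows, each an object with "delta_pos": the shift along the world's x, y, z in shares of 0.4 m (1.0 is 0.4 m), a list of three; "delta_rot": the turn, a rotation vector about the world's x, y, z in parts of the range, where 1.0 means 45 degrees, a list of three. A call has 1 to 12 rows; each row is the pose to reach, as a shift and turn from the pose commanded when the call began; what a row does not reach only later rows make up. A row lasts 1/12 s, in which the tool goes at most 41.7 mm and 7.16 degrees, less where a joint would pass 70% of its speed; a pose out of reach is approached as far as the arm can. A call with a gripper value outside its range is refused whole. "fingers" is the closure, from 0 (fully open) to 1 (shut), set as the call begins (left out, the last holds). The fingers move at their own pace and stop on an object; the grip force is fixed at half the most. Time passes only in rows, so rows that repeat a pose let the fingers close. It gives the time, the measured TCP pose, the force, the opening and the grip force at its end, in the units of the state.
- ctrl.read_state(): the state, without advancing time (a new reading comes with each control period).
- ctrl.camera(name): name is "scene" or "top" or "wrist"; returns (picture, depth): 480x640x3 uint8, red, green, blue; 480x640 float32, m along the optical axis (not along the pixel's ray), 0 where there is no reading.
- ctrl.camera_info(name): a dict with "mtx" (3x3 intrinsics, pixels), "dist_coeffs" ([k1, k2, p1, p2, k3] as OpenCV has them; the pictures are not rectified), "R" (3x3) and "t" (3): a world point X has camera coordinates R X + t; the wrist camera has in their place "hand_eye" (4x4, takes a point from camera to tool coordinates, whose origin is the TCP and whose axes are the flange's). Camera axes: x right, y down, z forward; pixel columns grow to the right and rows downward; lengths in m; the calibration is good to about 2 mm. A picture is of the moment at which its call begins: read the wrist's pose just before it. camera_info takes no time and is no camera call.
- ctrl.finish_job(): hands the job in; it is judged then, once.
The state is a dict: "time_s": time; "joint_pos": joint angles; "qvel": joint speeds; "tau": joint torques, N m; "eef_pos": TCP position; "orientation": TCP orientation; "wrist_force": force on the tool from outside, world axes, zero at the start; "ft_torque": the same for the moment, N m; "width": finger opening in m; "finger_force": force on a finger pad.
Only numpy, scipy, OpenCV 4.12 (cv2) and the standard library are available. Lean on these libraries where they do the work, as an engineer would, in place of code of your own. Each camera call takes 0.05 s, during which the arm holds its last target. There are 200 camera calls.

## Working session

There is one attempt and no reset: what is moved stays moved. The work goes in short steps, Python scripts to look and compute and a tool call to move; the robot and the scene stay as the last step left them, time stands still between calls to the robot, and variables do not carry over. Pictures are saved under pics/ and viewed, at most 10 in all, crops included, and the job is handed in when it is done.

Besides the shell and the picture viewer there is one more tool, called as name(argument=value, ...), one argument or row to a line, values as JSON. move_arm: Moves the arm, as the interface text tells. Its arguments: {"type":"object","properties":{"motion":{"type":"array"},"fingers":{"type":"number"}},"required":["motion"]}

```bash
mkdir -p pics; ls
python3 - <<'E'
from workcell import ctrl
import cv2,numpy as np
print(ctrl.read_state(), ctrl.hold_point_z)
for n in("scene","top"):
    p,d=ctrl.camera(n); np.savez(f"{n}0.npz",p=p,d=d); cv2.imwrite(f"pics/{n}0.png",p[:,:,::-1]); i=ctrl.camera_info(n); print(n,i)
E
```

```text
pics
{'time_s': 0.0, 'joint_pos': array([71.01246105, 19.07015883, -3.70786112, 83.70710879,  1.23813079,
       77.34536213, -5.07021202]), 'qvel': array([ 0.03053053, -0.02439641,  0.01858458, -0.00922601,  0.04246909,
       -0.03034017,  0.06081955]), 'tau': array([ 2.91696670e-04, -6.25450516e+01,  4.90960618e-02, -3.91610026e+01,
        1.61564257e-02,  9.85471270e-03,  2.29309768e-05]), 'eef_pos': array([ 0.18982238, -0.59506079,  0.23052658]), 'orientation': array([-1.79917360e+02,  4.27906763e-03,  1.76952509e+01]), 'wrist_force': array([-0.32824831, -0.42019472,  0.064765  ]), 'ft_torque': array([ 0.02283969, -0.00232327, -0.02849425]), 'finger_force': 0.0, 'width': 0.08541406790171902} 0.0187
scene {'mtx': array([[622.62679709,   0.        , 324.77689503],
       [  0.        , 622.62679709, 241.24212585],
       [  0.        ,   0.        ,   1.        ]]), 'dist_coeffs': array([0.00207274, 0.        , 0.        , 0.        , 0.        ]), 'R': array([[-0.78760473,  0.61600031, -0.01491344],
       [ 0.40306006,  0.49673521, -0.76863302],
       [-0.46607014, -0.61139001, -0.63951613]]), 't': array([ 0.52757544, -0.11503721,  1.4747305 ])}
top {'mtx': array([[468.7302219 ,   0.        , 311.72506474],
       [  0.        , 468.7302219 , 236.64317363],
       [  0.        ,   0.        ,   1.        ]]), 'dist_coeffs': array([-0.1011676,  0.       ,  0.       ,  0.       ,  0.       ]), 'R': array([[-5.17748884e-04, -9.99824177e-01,  1.87442377e-02],
       [-9.86035096e-01, -2.61117818e-03, -1.66517183e-01],
       [ 1.66536850e-01, -1.85686902e-02, -9.85860376e-01]]), 't': array([-0.10383808,  0.59529337,  0.87432771])}
```

View pics/scene0.png

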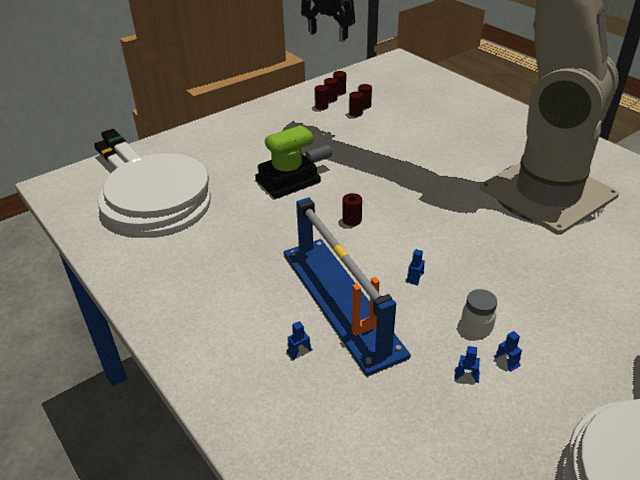

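View pics/top0.png

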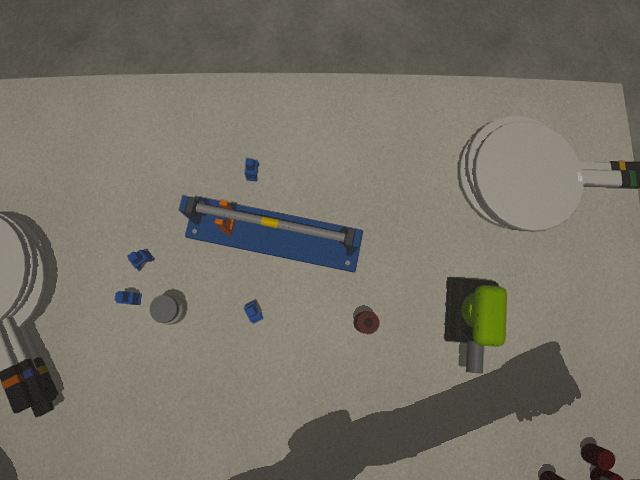

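The scene shows the rack in the middle, with the yellow band at (342,252) and the orange stop at (365,300) towards world +y. There are four blue clips. In the top view they sit at (253,311), (128,298), (141,259) and (252,169), with the pot at (166,307), the roll at (366,322) and the band at (269,223).

```bash
cat > h.py <<'E'
import cv2,numpy as np
from scipy.spatial.transform import Rotation as Ro
def cloud(p,d,info,T=None):
    h,w=d.shape; u,v=np.meshgrid(np.arange(w),np.arange(h))
    n=cv2.undistortPoints(np.stack([u,v],-1).reshape(-1,1,2).astype(np.float64),info["mtx"],info["dist_coeffs"]).reshape(h,w,2)
    X=np.dstack([n,np.ones((h,w))])*d[...,None]
    if "R" in info: W=(X-info["t"])@info["R"]
    else:
        X=X@info["hand_eye"][:3,:3].T+info["hand_eye"][:3,3]
        W=X@T[0].T+T[1]
    W[d<=0]=np.nan
    return W
def masks(p):
    hsv=cv2.cvtColor(p,cv2.COLOR_RGB2HSV); R=lambda a,b:cv2.inRange(hsv,a,b)
    return dict(blue=R((105,120,40),(130,255,255)),yellow=R((20,150,100),(32,255,255)),orange=R((5,150,80),(17,255,255)))
E
python3 - <<'E'
from h import *; from workcell import ctrl
np.set_printoptions(precision=4,suppress=True)
for n in("scene","top"):
    z=np.load(n+"0.npz");p,d=z["p"],z["d"];W=cloud(p,d,ctrl.camera_info(n));m=masks(p)
    bench=W[380:400,150:170] if n=="top" else W[400:420,300:320]
    print(n,"bench z",np.nanmedian(bench[...,2]))
    for c in m:
        k,l,s,ce=cv2.connectedComponentsWithStats(m[c])
        for i in range(1,k):
            if s[i,4]<25: continue
            P=W[l==i];P=P[~np.isnan(P[:,0])]
            if len(P)==0: continue
            hi=P[P[:,2]>P[:,2].max()-.008]
            print(c,s[i,4],ce[i].round(),"med",np.median(P,0),"zmax",P[:,2].max(),"topmean",hi.mean(0),len(hi),"dist",np.hypot(*hi.mean(0)[:2]).round(3))
            if c=="blue" and s[i,4]>2000:
                b=P[abs(P[:,2]-.012)<.006][:,:2].astype(np.float32); r=cv2.minAreaRect(b);print("   base rect",r)
    # rail: grey points near z .1-.14 between the posts
    hsv=cv2.cvtColor(p,cv2.COLOR_RGB2HSV)
    Q=W[(hsv[...,1]<70)&(W[...,2]>.1)&(W[...,2]<.15)]; 
    if n=="top":
        Q=W[200:245,196:355][(hsv[200:245,196:355,1]<70)&(W[200:245,196:355,2]>.09)]
    else: Q=W[205:300,305:385][(hsv[205:300,305:385,1]<70)&(W[205:300,305:385,2]>.09)]
    print("rail pts",len(Q),Q.mean(0),"zpct",np.percentile(Q[:,2],[5,50,95])); u=np.linalg.svd(Q-Q.mean(0))[2][0] if len(Q)<5000 else 0; print("dir",u,np.degrees(np.arctan2(u[1],u[0])))
E
```

```text
scene bench z 0.0006389823301531096
blue 58 [302. 202.] med [ 0.5824 -0.1809  0.1403] zmax 0.1441644955879667 topmean [ 0.5794 -0.1814  0.1408] 49 dist 0.607
blue 5818 [345. 303.] med [ 0.6274 -0.0164  0.0132] zmax 0.14345963872315695 topmean [0.6446 0.1316 0.1397] 129 dist 0.658
   base rect ((0.6112549901008606, -0.025015875697135925), (0.3619191646575928, 0.0905330628156662), 78.11148834228516)
blue 389 [416. 268.] med [0.4585 0.019  0.0356] zmax 0.07017885839792132 topmean [0.4513 0.0154 0.067 ] 55 dist 0.452
blue 1808 [ 99. 333.] med [ 0.9287 -0.7661 -0.5194] zmax -0.02819867315101132 topmean [ 0.9803 -0.4486 -0.0302] 4 dist 1.078
blue 182 [364. 307.] med [0.5908 0.0203 0.0128] zmax 0.017588427013663168 topmean [0.5911 0.0204 0.0129] 174 dist 0.591
blue 481 [298. 340.] med [0.7519 0.0281 0.0369] zmax 0.07188830821290014 topmean [0.7468 0.0238 0.0677] 68 dist 0.747
blue 542 [510. 350.] med [0.4827 0.2743 0.037 ] zmax 0.07072437985181367 topmean [0.4783 0.2686 0.0674] 85 dist 0.549
blue 491 [469. 364.] med [0.5591 0.2483 0.0374] zmax 0.07193633150919768 topmean [0.5557 0.247  0.06
[... 1875 characters left out ...]
7587 -0.7853  0.0398] zmax 0.042393666043983216 topmean [ 0.7585 -0.7851  0.0397] 46 dist 1.092
yellow 136 [269. 222.] med [ 0.6082 -0.0246  0.1326] zmax 0.13642745946260035 topmean [ 0.6089 -0.0248  0.1325] 129 dist 0.609
orange 67 [225. 204.] med [0.6434 0.0586 0.1267] zmax 0.13245883689820456 topmean [0.6454 0.0599 0.129 ] 36 dist 0.648
orange 179 [225. 225.] med [0.6092 0.0636 0.07  ] zmax 0.13200163752368685 topmean [0.6098 0.0672 0.1284] 40 dist 0.613
orange 133 [ 10. 381.] med [0.3124 0.4603 0.0953] zmax 0.10004185360199366 topmean [0.3122 0.4609 0.0955] 127 dist 0.557
rail pts 1330 [ 0.6061 -0.0394  0.1323] zpct [0.1269 0.1322 0.141 ]
dir [-0.2036 -0.979   0.014 ] -101.74633671134906
```

```bash
python3 -c "
from workcell import ctrl
print(ctrl.camera_info('wrist'))"
```

```text
{'mtx': array([[342.4409445 ,   0.        , 317.99951202],
       [  0.        , 342.4409445 , 240.44023939],
       [  0.        ,   0.        ,   1.        ]]), 'dist_coeffs': array([-0.01018452,  0.        ,  0.        ,  0.        ,  0.        ]), 'hand_eye': array([[ 1.15963638e-03, -9.50911430e-01, -3.09460994e-01,
         8.00515647e-02],
       [ 9.99998927e-01,  1.37988339e-03, -4.92830318e-04,
         6.78331539e-04],
       [ 8.95658069e-04, -3.09460090e-01,  9.50912010e-01,
        -1.43522073e-01],
       [ 0.00000000e+00,  0.00000000e+00,  0.00000000e+00,
         1.00000000e+00]])}
```

The rows are not in the units I measure in: shifts go in shares of 0.4 m and turns go in shares of 45 degrees. I convert before sending: 0.35 m / 0.4 = 0.875, 0.15 m / 0.4 = 0.375.

move_arm(
  motion=[
    {"delta_pos": [0.375,0.875,0.075],"delta_rot": [0,0,0]},
    {"delta_pos": [0.375,0.875,0.075],"delta_rot": [0,0,0]},
    {"delta_pos": [0.375,0.875,0.075],"delta_rot": [0,0,0]},
    {"delta_pos": [0.375,0.875,0.075],"delta_rot": [0,0,0]},
    {"delta_pos": [0.375,0.875,0.075],"delta_rot": [0,0,0]},
    {"delta_pos": [0.375,0.875,0.075],"delta_rot": [0,0,0]},
    {"delta_pos": [0.375,0.875,0.075],"delta_rot": [0,0,0]},
    {"delta_pos": [0.375,0.875,0.075],"delta_rot": [0,0,0]},
    {"delta_pos": [0.375,0.875,0.075],"delta_rot": [0,0,0]},
    {"delta_pos": [0.375,0.875,0.075],"delta_rot": [0,0,0]},
  ],
)

```text
time_s: 0.93
eef_pos: [0.3427, -0.2395, 0.2621]
orientation: [180.0, -0.1, 18.1]
wrist_force: [1.3, -0.8, 1.2]
width: 0.0857
finger_force: 0.0
```

Scaled: 0.259 m / 0.4 = 0.6475, 0.109 m / 0.4 = 0.2725.

move_arm(
  motion=[
    {"delta_pos": [0.2725,0.6475,-0.225],"delta_rot": [0,0,0]},
    {"delta_pos": [0.2725,0.6475,-0.225],"delta_rot": [0,0,0]},
    {"delta_pos": [0.2725,0.6475,-0.225],"delta_rot": [0,0,0]},
    {"delta_pos": [0.2725,0.6475,-0.225],"delta_rot": [0,0,0]},
    {"delta_pos": [0.2725,0.6475,-0.225],"delta_rot": [0,0,0]},
    {"delta_pos": [0.2725,0.6475,-0.225],"delta_rot": [0,0,0]},
    {"delta_pos": [0.2725,0.6475,-0.225],"delta_rot": [0,0,0]},
    {"delta_pos": [0.2725,0.6475,-0.225],"delta_rot": [0,0,0]},
    {"delta_pos": [0.2725,0.6475,-0.225],"delta_rot": [0,0,0]},
    {"delta_pos": [0.2725,0.6475,-0.225],"delta_rot": [0,0,0]},
    {"delta_pos": [0.2725,0.6475,-0.225],"delta_rot": [0,0,0]},
  ],
)

```text
time_s: 1.85
eef_pos: [0.4488, 0.012, 0.1715]
orientation: [180.0, 0.0, 17.6]
wrist_force: [0.2, 0.4, 0.5]
width: 0.0853
finger_force: 0.0
```

```bash
cat >> h.py <<'E'
def wrist(ctrl,name):
    s=ctrl.read_state(); p,d=ctrl.camera("wrist")
    T=(Ro.from_euler("xyz",s["orientation"],degrees=True).as_matrix(),s["eef_pos"])
    np.savez(name+".npz",p=p,d=d,R=T[0],t=T[1]); cv2.imwrite(f"pics/{name}.png",p[:,:,::-1])
    return p,d,cloud(p,d,ctrl.camera_info("wrist"),T),s
def rect(P):
    (c,wh,a)=cv2.minAreaRect(P[:,:2].astype(np.float32)*1000)
    return np.round(c,1),np.round(wh,1),round(a,1)
E
python3 - <<'E'
from h import *; from workcell import ctrl
np.set_printoptions(precision=4,suppress=True)
p,d,W,s=wrist(ctrl,"w1"); print(s["eef_pos"],s["orientation"])
m=masks(p)["blue"]; k,l,st,ce=cv2.connectedComponentsWithStats(m)
for i in range(1,k):
    if st[i,4]<200: continue
    P=W[l==i];P=P[~np.isnan(P[:,0])]
    print(st[i],np.median(P,0),P[:,2].max())
    for a,b in((.064,.070),(.033,.039)):
        Q=P[(P[:,2]>a)&(P[:,2]<b)]
        if len(Q)>20: print("  ",a,len(Q),Q.mean(0),rect(Q))
E
```

```text
[0.4488 0.012  0.1715] [179.9678   0.0122  17.5843]
[  23    0   85   35 1470] [0.547  0.2398 0.0309] 0.05498550471938174
   0.033 504 [0.5455 0.2413 0.0368] (array([545.5, 239.8]), array([11.3, 34.1]), 20.4)
[  234     0   406   203 36333] [ 0.596  -0.0742  0.0129] 0.12285192478346485
   0.064 270 [ 0.5761 -0.1765  0.0669] (array([ 577.3, -176.4]), array([29.3,  8.1]), 4.5)
   0.033 204 [ 0.5769 -0.1767  0.0361] (array([ 577.8, -177. ]), array([29.7, 10.7]), 7.2)
[   0   76   69   48 2246] [0.4777 0.2528 0.0324] 0.054655813000209094
   0.033 712 [0.4773 0.2579 0.037 ] (array([476.1, 263.4]), array([26. , 24.5]), 86.6)
[ 300  194   33   54 1377] [0.4576 0.0162 0.0379] 0.07000843298067429
   0.064 418 [0.4511 0.014  0.068 ] (array([450.5,  14. ]), array([15.7, 16. ]), 27.0)
   0.033 473 [0.4571 0.0149 0.0372] (array([450.6,  13.7]), array([31.6, 23.2]), 27.3)
```

View pics/w1.png

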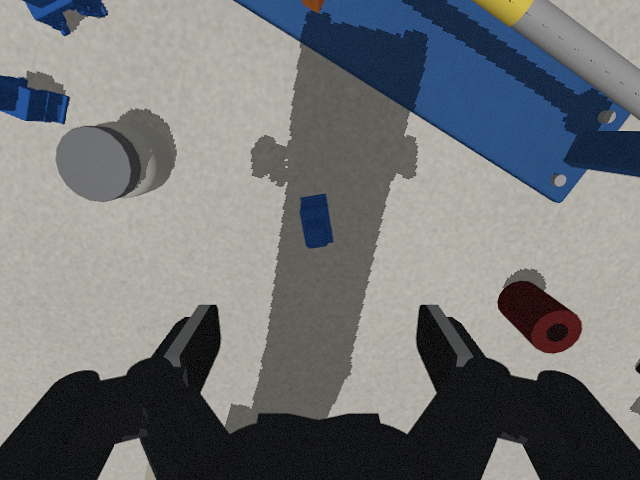

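The wrist view shows the clip at (316,220). It measures as centre (0.4505, 0.0138) with its x axis at 27.3°. I'll go down and grasp its tab.

Scaled: -0.128 m / 0.4 = -0.32, 0.0015 m / 0.4 = 0.0038, 9.7 degrees / 45 = 0.2156.

move_arm(
  motion=[
    {"delta_pos": [0.0038,0,-0.05],"delta_rot": [0,0,0.1111]},
    {"delta_pos": [0.0038,0,-0.125],"delta_rot": [0,0,0.2156]},
    {"delta_pos": [0.0038,0,-0.2],"delta_rot": [0,0,0.2156]},
    {"delta_pos": [0.0038,0,-0.2625],"delta_rot": [0,0,0.2156]},
    {"delta_pos": [0.0038,0,-0.3],"delta_rot": [0,0,0.2156]},
    {"delta_pos": [0.0038,0,-0.32],"delta_rot": [0,0,0.2156]},
    {"delta_pos": [0.0038,0,-0.32],"delta_rot": [0,0,0.2156]},
    {"delta_pos": [0.0038,0,-0.32],"delta_rot": [0,0,0.2156]},
  ],
)

```text
time_s: 2.57
eef_pos: [0.4508, 0.013, 0.044]
orientation: [180.0, -0.0, 27.3]
wrist_force: [-0.1, -0.0, -0.5]
width: 0.0853
finger_force: 0.0
```

move_arm(
  motion=[
    {"delta_pos": [0,0,0],"delta_rot": [0,0,0]},
    {"delta_pos": [0,0,0],"delta_rot": [0,0,0]},
    {"delta_pos": [0,0,0],"delta_rot": [0,0,0]},
    {"delta_pos": [0,0,0],"delta_rot": [0,0,0]},
    {"delta_pos": [0,0,0],"delta_rot": [0,0,0]},
    {"delta_pos": [0,0,0],"delta_rot": [0,0,0]},
    {"delta_pos": [0,0,0],"delta_rot": [0,0,0]},
    {"delta_pos": [0,0,0],"delta_rot": [0,0,0]},
    {"delta_pos": [0,0,0],"delta_rot": [0,0,0]},
    {"delta_pos": [0,0,0],"delta_rot": [0,0,0]},
  ],
  fingers=1,
)

```text
time_s: 3.4
eef_pos: [0.4507, 0.0135, 0.0436]
orientation: [180.0, -0.0, 27.4]
wrist_force: [-0.5, -1.7, 5.1]
width: 0.0146
finger_force: 61.4
```

Scaled: 0.17 m / 0.4 = 0.425, 0.145 m / 0.4 = 0.3625, -39.1 degrees / 45 = -0.8689.

move_arm(
  motion=[
    {"delta_pos": [0,0,0.05],"delta_rot": [0,0,0]},
    {"delta_pos": [0,0,0.125],"delta_rot": [0,0,0]},
    {"delta_pos": [0,0,0.2125],"delta_rot": [0,0,-0.1333]},
    {"delta_pos": [0.0375,-0.0125,0.3],"delta_rot": [0,0,-0.2667]},
    {"delta_pos": [0.0875,-0.0375,0.3625],"delta_rot": [0,0,-0.4]},
    {"delta_pos": [0.15,-0.0625,0.4125],"delta_rot": [0,0,-0.5333]},
    {"delta_pos": [0.2,-0.0875,0.425],"delta_rot": [0,0,-0.6667]},
    {"delta_pos": [0.225,-0.0875,0.425],"delta_rot": [0,0,-0.8]},
    {"delta_pos": [0.225,-0.0875,0.425],"delta_rot": [0,0,-0.8689]},
    {"delta_pos": [0.225,-0.0875,0.425],"delta_rot": [0,0,-0.8689]},
    {"delta_pos": [0.225,-0.0875,0.425],"delta_rot": [0,0,-0.8689]},
    {"delta_pos": [0.225,-0.0875,0.425],"delta_rot": [0,0,-0.8689]},
  ],
)

```text
time_s: 4.4
eef_pos: [0.54, -0.0213, 0.213]
orientation: [180.0, 0.0, -11.6]
wrist_force: [0.0, 0.6, 0.1]
width: 0.015
finger_force: 60.7
```

```bash
cat > meas.py <<'E'
import sys
from h import *; from workcell import ctrl
np.set_printoptions(precision=4,suppress=True)
p,d,W,s=wrist(ctrl,sys.argv[1]); print(s["eef_pos"],s["orientation"],s["wrist_force"])
m=masks(p)
hsv=cv2.cvtColor(p,cv2.COLOR_RGB2HSV)
c0=np.array([.609,-.025]); u=np.array([.2045,.979]); n=np.array([u[1],-u[0]])
X=(W[...,:2]-c0)@u; Y=(W[...,:2]-c0)@n; Z=W[...,2]
R=(abs(X)<.13)&(abs(Y)<.02)&(Z>.1)&(Z<.145)&(m["blue"]==0)&(m["orange"]==0)
Q=W[R]; print("rail n",len(Q),"zpct",np.percentile(Q[:,2],[50,90,97,99]))
# fit cylinder r=8mm: params offset a,slope b (lateral), zc
from scipy.optimize import least_squares
x,y,z=X[R],Y[R],Z[R]
f=least_squares(lambda q:np.hypot(y-q[0]-q[1]*x,z-q[2]-q[3]*x)-.008,[0,0,.125,0],loss="soft_l1",f_scale=.001).x
print("lat off",f[0],"slope deg",np.degrees(f[1]),"zc",f[2],"zslope",f[3],"rail xrange",np.percentile(x,[0,100]))
ang=np.degrees(np.arctan2(u[1],u[0]))-np.degrees(f[1]); print("rail dir deg",ang)
Yl=W[(m["yellow"]>0)&R]; xx=(Yl[:,:2]-c0)@u; print("band along",len(Yl),xx.min(),xx.max(),"median",np.median(xx)); 
b=(xx.min()+xx.max())/2; print("band centre on axis",c0+u*b+n*(f[0]+f[1]*b))
O=(m["orange"]>0)&(abs(Y)<.04)&(Z>.03); 
if O.sum()>30: print("orange along pct",np.nanpercentile(X[O],[1,5,50,95]),"z",np.nanmax(Z[O]), "lat",np.nanpercentile(Y[O],[1,99]))
C=(m["blue"]>0)&(Z>.16); 
if C.sum()>30:
    P=W[C]; print("held clip n",len(P),P.mean(0),"zmax",P[:,2].max(),"zmin",P[:,2].min())
    zr=s["eef_pos"][2]-.0231+.016; S=P[abs(P[:,2]-zr)<.003]
    if len(S)>20: print(" shoulder",len(S),S.mean(0),rect(S))
E
python3 meas.py w2
```

```text
[ 0.54   -0.0213  0.213 ] [179.9826   0.0334 -11.5644] [0.0091 0.5731 0.078 ]
rail n 10507 zpct [0.1324 0.1339 0.1344 0.1348]
lat off 0.0019012362917918335 slope deg -0.10988355404460365 zc 0.1255960937626114 zslope 0.0010515177779927697 rail xrange [-0.13  0.13]
rail dir deg 78.31121572185177
band along 1157 -0.014923848940369668 0.01391417934258641 median -0.0006973135379664306
band centre on axis [ 0.6108 -0.0259]
orange along pct [0.0831 0.0833 0.084  0.0953] z 0.1311345046464992 lat [-0.0206  0.024 ]
held clip n 4532 [ 0.5493 -0.0234  0.2129] zmax 0.24435680134110482 zmin 0.16938651783589873
 shoulder 991 [ 0.5517 -0.0239  0.2065] (array([551.2, -23.8]), array([23.4, 10.4]), 79.6)
```

View pics/w2.png

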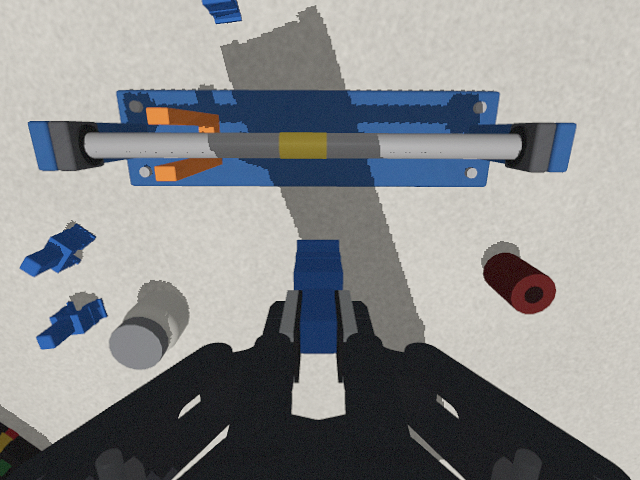

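The view shows the band at (302,145), the stop at (185,145) and the held clip upright at (318,270). The rail axis is at about z = 0.1256, so contact should come at TCP z of about 0.162 and home at about 0.149.

Scaled: 0.0703 m / 0.4 = 0.1758, 0.055 m / 0.4 = 0.1375.

move_arm(
  motion=[
    {"delta_pos": [0.075,-0.005,0],"delta_rot": [0,0,0]},
    {"delta_pos": [0.1375,-0.01,0],"delta_rot": [0,0,0]},
    {"delta_pos": [0.1758,-0.0125,0],"delta_rot": [0,0,0]},
    {"delta_pos": [0.1758,-0.0125,0],"delta_rot": [0,0,0]},
    {"delta_pos": [0.1758,-0.0125,0],"delta_rot": [0,0,0]},
    {"delta_pos": [0.1758,-0.0125,0],"delta_rot": [0,0,0]},
    {"delta_pos": [0.1758,-0.0125,-0.0375],"delta_rot": [0,0,0]},
    {"delta_pos": [0.1758,-0.0125,-0.075],"delta_rot": [0,0,0]},
    {"delta_pos": [0.1758,-0.0125,-0.095],"delta_rot": [0,0,0]},
    {"delta_pos": [0.1758,-0.0125,-0.095],"delta_rot": [0,0,0]},
    {"delta_pos": [0.1758,-0.0125,-0.095],"delta_rot": [0,0,0]},
  ],
)

```text
time_s: 5.37
eef_pos: [0.6104, -0.0265, 0.1757]
orientation: [180.0, 0.0, -11.7]
wrist_force: [0.3, 0.6, -0.5]
width: 0.0151
finger_force: 60.7
```

```bash
python3 meas.py w3
```

```text
[ 0.6104 -0.0265  0.1757] [179.9781   0.0105 -11.6965] [ 0.2608  0.6238 -0.5239]
rail n 10513 zpct [0.1322 0.1338 0.1343 0.1346]
lat off 0.0017969622509889343 slope deg -0.11604853331359984 zc 0.1256029272728595 zslope 0.0012999860343083861 rail xrange [-0.13  0.13]
rail dir deg 78.31738070112077
band along 42 -0.01546559831490381 0.014025146047757144 median 0.01358173976293309
band centre on axis [ 0.6106 -0.0261]
orange along pct [0.0831 0.0833 0.0871 0.0957] z 0.13054206784489408 lat [-0.0195  0.0249]
held clip n 3475 [ 0.6173 -0.0282  0.1849] zmax 0.2060903055772643 zmin 0.16006524567090563
 shoulder 1002 [ 0.6219 -0.0291  0.1691] (array([621.4, -29.1]), array([23.3, 10. ]), 77.9)
```

Scaled: -0.014 m / 0.4 = -0.035, -0.012 m / 0.4 = -0.03.

move_arm(
  motion=[
    {"delta_pos": [0,0,-0.0125],"delta_rot": [0,0,0]},
    {"delta_pos": [0,0,-0.025],"delta_rot": [0,0,0]},
    {"delta_pos": [0,0,-0.03],"delta_rot": [0,0,0]},
    {"delta_pos": [0,0,-0.0325],"delta_rot": [0,0,0]},
    {"delta_pos": [0,0,-0.035],"delta_rot": [0,0,0]},
    {"delta_pos": [0,0,-0.035],"delta_rot": [0,0,0]},
  ],
)

```text
time_s: 5.92
eef_pos: [0.6107, -0.0265, 0.1612]
orientation: [180.0, 0.0, -11.7]
wrist_force: [0.2, -0.1, 0.2]
width: 0.0149
finger_force: 60.7
```

Scaled: -0.002 m / 0.4 = -0.005, -0.001 m / 0.4 = -0.0025.

move_arm(
  motion=[
    {"delta_pos": [0,0,-0.0025],"delta_rot": [0,0,0]},
    {"delta_pos": [0,0,-0.005],"delta_rot": [0,0,0]},
    {"delta_pos": [0,0,-0.005],"delta_rot": [0,0,0]},
  ],
)

```text
time_s: 6.17
eef_pos: [0.6109, -0.0264, 0.1595]
orientation: [180.0, -0.0, -11.7]
wrist_force: [0.1, -0.4, 1.2]
width: 0.0149
finger_force: 61.0
```

Scaled: -0.0015 m / 0.4 = -0.0038, -0.001 m / 0.4 = -0.0025.

move_arm(
  motion=[
    {"delta_pos": [0,0,-0.0025],"delta_rot": [0,0,0]},
    {"delta_pos": [0,0,-0.0038],"delta_rot": [0,0,0]},
    {"delta_pos": [0,0,-0.0038],"delta_rot": [0,0,0]},
  ],
)

```text
time_s: 6.42
eef_pos: [0.611, -0.0263, 0.1583]
orientation: [-180.0, -0.0, -11.7]
wrist_force: [-1.4, -0.7, 5.1]
width: 0.0147
finger_force: 61.3
```

Scaled: -0.001 m / 0.4 = -0.0025.

move_arm(
  motion=[
    {"delta_pos": [0,0,-0.0025],"delta_rot": [0,0,0]},
    {"delta_pos": [0,0,-0.0025],"delta_rot": [0,0,0]},
  ],
)

```text
time_s: 6.58
eef_pos: [0.611, -0.0263, 0.1573]
orientation: [-180.0, -0.0, -11.7]
wrist_force: [-1.1, -0.3, 5.1]
width: 0.0146
finger_force: 61.4
```

Scaled: -0.001 m / 0.4 = -0.0025.

move_arm(
  motion=[
    {"delta_pos": [0,0,-0.0025],"delta_rot": [0,0,0]},
    {"delta_pos": [0,0,-0.0025],"delta_rot": [0,0,0]},
  ],
)

```text
time_s: 6.75
eef_pos: [0.611, -0.0263, 0.1563]
orientation: [-180.0, -0.0, -11.7]
wrist_force: [-1.8, 0.6, 5.2]
width: 0.0145
finger_force: 61.4
```

Scaled: -0.002 m / 0.4 = -0.005, -0.001 m / 0.4 = -0.0025.

move_arm(
  motion=[
    {"delta_pos": [0,0,-0.0025],"delta_rot": [0,0,0]},
    {"delta_pos": [0,0,-0.005],"delta_rot": [0,0,0]},
    {"delta_pos": [0,0,-0.005],"delta_rot": [0,0,0]},
  ],
)

```text
time_s: 7.0
eef_pos: [0.6109, -0.0263, 0.154]
orientation: [-180.0, -0.0, -11.7]
wrist_force: [-0.4, -0.2, 3.3]
width: 0.0144
finger_force: 61.3
```

Scaled: -0.001 m / 0.4 = -0.0025.

move_arm(
  motion=[
    {"delta_pos": [0,0,-0.0025],"delta_rot": [0,0,0]},
    {"delta_pos": [0,0,-0.0025],"delta_rot": [0,0,0]},
  ],
)

```text
time_s: 7.17
eef_pos: [0.6107, -0.0264, 0.1526]
orientation: [-180.0, 0.0, -11.7]
wrist_force: [-0.0, 1.1, 0.6]
width: 0.0147
finger_force: 60.8
```

Scaled: -0.001 m / 0.4 = -0.0025.

move_arm(
  motion=[
    {"delta_pos": [0,0,-0.0025],"delta_rot": [0,0,0]},
    {"delta_pos": [0,0,-0.0025],"delta_rot": [0,0,0]},
  ],
)

```text
time_s: 7.33
eef_pos: [0.6106, -0.0265, 0.1512]
orientation: [180.0, 0.0, -11.7]
wrist_force: [1.2, 0.6, -2.6]
width: 0.015
finger_force: 60.6
```

Scaled: -0.001 m / 0.4 = -0.0025.

move_arm(
  motion=[
    {"delta_pos": [0,0,-0.0025],"delta_rot": [0,0,0]},
    {"delta_pos": [0,0,-0.0025],"delta_rot": [0,0,0]},
  ],
)

```text
time_s: 7.5
eef_pos: [0.6105, -0.0266, 0.1502]
orientation: [180.0, 0.0, -11.7]
wrist_force: [0.9, 0.7, -3.1]
width: 0.0149
finger_force: 60.5
```

Scaled: -0.001 m / 0.4 = -0.0025.

move_arm(
  motion=[
    {"delta_pos": [0,0,-0.0025],"delta_rot": [0,0,0]},
    {"delta_pos": [0,0,-0.0025],"delta_rot": [0,0,0]},
  ],
)

```text
time_s: 7.67
eef_pos: [0.6106, -0.0266, 0.1493]
orientation: [180.0, 0.0, -11.7]
wrist_force: [1.0, -0.1, -3.2]
width: 0.0144
finger_force: 60.4
```

Scaled: -0.001 m / 0.4 = -0.0025.

move_arm(
  motion=[
    {"delta_pos": [0,0,-0.0025],"delta_rot": [0,0,0]},
    {"delta_pos": [0,0,-0.0025],"delta_rot": [0,0,0]},
  ],
)

```text
time_s: 7.83
eef_pos: [0.6106, -0.0266, 0.1485]
orientation: [180.0, 0.0, -11.7]
wrist_force: [0.4, -0.1, -3.5]
width: 0.0148
finger_force: 60.4
```

Scaled: -0.001 m / 0.4 = -0.0025.

move_arm(
  motion=[
    {"delta_pos": [0,0,-0.0025],"delta_rot": [0,0,0]},
    {"delta_pos": [0,0,-0.0025],"delta_rot": [0,0,0]},
  ],
)

```text
time_s: 8.0
eef_pos: [0.6106, -0.0265, 0.1476]
orientation: [180.0, 0.0, -11.7]
wrist_force: [-0.7, 0.1, -2.3]
width: 0.015
finger_force: 60.4
```

Scaled: -0.0007 m / 0.4 = -0.0018.

move_arm(
  motion=[
    {"delta_pos": [0,0,-0.0018],"delta_rot": [0,0,0]},
    {"delta_pos": [0,0,-0.0018],"delta_rot": [0,0,0]},
  ],
)

```text
time_s: 8.17
eef_pos: [0.6108, -0.0265, 0.1473]
orientation: [180.0, -0.0, -11.7]
wrist_force: [-0.8, -0.9, 0.4]
width: 0.0144
finger_force: 60.8
```

Scaled: -0.0005 m / 0.4 = -0.0013.

move_arm(
  motion=[
    {"delta_pos": [0,0,-0.0013],"delta_rot": [0,0,0]},
    {"delta_pos": [0,0,-0.0013],"delta_rot": [0,0,0]},
    {"delta_pos": [0,0,-0.0013],"delta_rot": [0,0,0]},
  ],
)

```text
time_s: 8.42
eef_pos: [0.6109, -0.0265, 0.1471]
orientation: [180.0, -0.0, -11.7]
wrist_force: [-2.1, -0.5, 3.5]
width: 0.0152
finger_force: 61.2
```

```bash
sed -i 's/(Z>.16)/(Z>.137)/; s/abs(P\[:,2\]-zr)<.003/abs(P[:,2]-zr)<.003/' meas.py; python3 meas.py w4
python3 - <<'E'
from h import *; from workcell import ctrl
p,d=ctrl.camera("scene"); cv2.imwrite("pics/s1.png",cv2.resize(p[180:360,270:430,::-1],None,fx=4,fy=4,interpolation=cv2.INTER_NEAREST)[:600])
E
```

```text
[ 0.6109 -0.0265  0.1471] [179.9882  -0.0262 -11.7134] [-2.1147 -0.524   3.4972]
rail n 13384 zpct [0.132  0.1335 0.134  0.1343]
lat off 0.0017931622838679954 slope deg -0.1194729983249468 zc 0.12534872598924243 zslope 0.0011316295599739718 rail xrange [-0.13  0.13]
rail dir deg 78.32080516613212
band along 105 -0.015288953112763078 0.014049697920826797 median 0.012428226521728671
band centre on axis [ 0.6106 -0.026 ]
orange along pct [0.083  0.0832 0.0868 0.0957] z 0.1309400814676223 lat [-0.0195  0.025 ]
held clip n 4274 [ 0.6127 -0.0391  0.1539] zmax 0.23689194843859437 zmin 0.13700900099491511
 shoulder 1997 [ 0.61   -0.0525  0.1405] (array([611.5, -27.9]), array([324.2,  31. ]), 78.3)
```

View pics/s1.png

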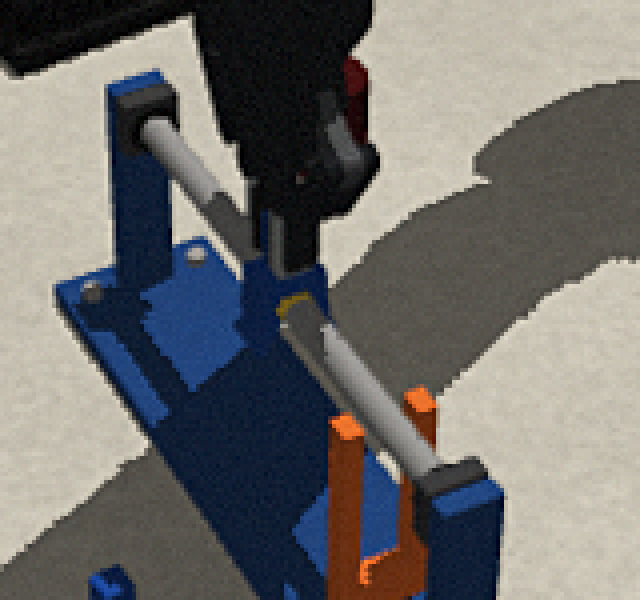

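The clip now sits around the rail at the yellow band (about (290,300) in the crop). The force curve, push then pull then bottoming out, confirms the snap. Next I'll ease off 0.5 mm and slide it 66 mm along the rail.

Scaled: 0.0005 m / 0.4 = 0.0013.

move_arm(
  motion=[
    {"delta_pos": [0,0,0.0013],"delta_rot": [0,0,0]},
    {"delta_pos": [0,0,0.0013],"delta_rot": [0,0,0]},
    {"delta_pos": [0,0,0.0013],"delta_rot": [0,0,0]},
  ],
)

```text
time_s: 8.77
eef_pos: [0.6108, -0.0265, 0.1471]
orientation: [180.0, -0.0, -11.7]
wrist_force: [-1.9, -0.7, 2.5]
width: 0.0148
finger_force: 61.0
```

Scaled: 0.0313 m / 0.4 = 0.0783, 0.0274 m / 0.4 = 0.0685.

move_arm(
  motion=[
    {"delta_pos": [0.002,0.0098,0],"delta_rot": [0,0,0]},
    {"delta_pos": [0.005,0.0245,0],"delta_rot": [0,0,0]},
    {"delta_pos": [0.008,0.0393,0],"delta_rot": [0,0,0]},
    {"delta_pos": [0.0113,0.0538,0],"delta_rot": [0,0,0]},
    {"delta_pos": [0.0143,0.0685,0],"delta_rot": [0,0,0]},
    {"delta_pos": [0.0163,0.0783,0],"delta_rot": [0,0,0]},
    {"delta_pos": [0.0163,0.0783,0],"delta_rot": [0,0,0]},
  ],
)

```text
time_s: 9.35
eef_pos: [0.6176, 0.0067, 0.1472]
orientation: [-179.9, -0.0, -11.6]
wrist_force: [0.7, 2.2, 0.2]
width: 0.0148
finger_force: 60.9
```

Scaled: 0.0304 m / 0.4 = 0.076, 0.0294 m / 0.4 = 0.0735.

move_arm(
  motion=[
    {"delta_pos": [0.002,0.0098,0],"delta_rot": [0,0,0]},
    {"delta_pos": [0.005,0.0245,0],"delta_rot": [0,0,0]},
    {"delta_pos": [0.008,0.0393,0],"delta_rot": [0,0,0]},
    {"delta_pos": [0.0113,0.0538,0],"delta_rot": [0,0,0]},
    {"delta_pos": [0.0133,0.0638,0],"delta_rot": [0,0,0]},
    {"delta_pos": [0.0153,0.0735,0],"delta_rot": [0,0,0]},
    {"delta_pos": [0.0158,0.076,0],"delta_rot": [0,0,0]},
    {"delta_pos": [0.0158,0.076,0],"delta_rot": [0,0,0]},
  ],
)

```text
time_s: 10.02
eef_pos: [0.6237, 0.0362, 0.1472]
orientation: [-179.9, -0.0, -11.7]
wrist_force: [1.0, 1.3, 1.2]
width: 0.0149
finger_force: 60.9
```

```bash
python3 meas.py w5
```

```text
[0.6237 0.0362 0.1472] [-179.9492   -0.0167  -11.6591] [1.0017 1.3175 1.2197]
rail n 12008 zpct [0.132  0.1336 0.1341 0.1344]
lat off 0.001857945951948386 slope deg -0.0911031032063204 zc 0.12544637523118513 zslope 0.0011257382899883552 rail xrange [-0.1083  0.13  ]
rail dir deg 78.29243527101349
band along 1771 -0.016176907776979447 0.01471073929343442 median -0.0006909344506002095
band centre on axis [ 0.6107 -0.0261]
orange along pct [0.0833 0.0834 0.0893 0.0963] z 0.17087259206744376 lat [-0.0188  0.0251]
held clip n 4637 [0.6343 0.0624 0.1529] zmax 0.2236052200876983 zmin 0.13701096671263266
 shoulder 2355 [0.6405 0.0885 0.1407] (array([633.8,  80.4]), array([114.8,  30.3]), 79.2)
```

View pics/w5.png

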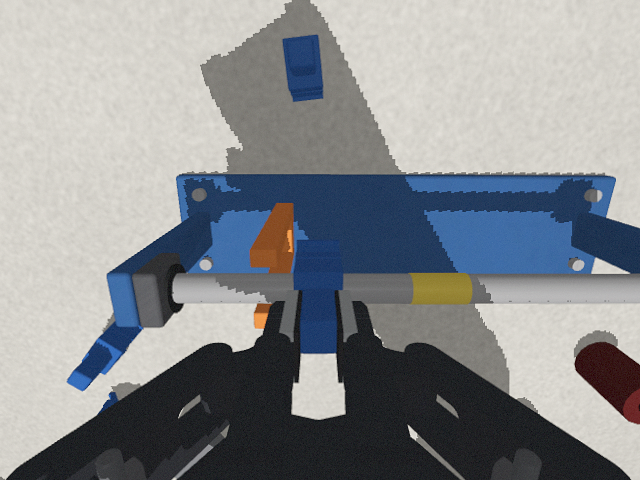

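The view shows the clip at (320,265) about 8 mm short of the stop face at (285,240). I'll approach it by feel.

Scaled: 0.0062 m / 0.4 = 0.0155, 0.0049 m / 0.4 = 0.0123.

move_arm(
  motion=[
    {"delta_pos": [0.0013,0.006,0],"delta_rot": [0,0,0]},
    {"delta_pos": [0.0025,0.0123,0],"delta_rot": [0,0,0]},
    {"delta_pos": [0.0033,0.0155,0],"delta_rot": [0,0,0]},
    {"delta_pos": [0.0033,0.0155,0],"delta_rot": [0,0,0]},
    {"delta_pos": [0.0033,0.0155,0],"delta_rot": [0,0,0]},
  ],
)

```text
time_s: 10.48
eef_pos: [0.6249, 0.0417, 0.1472]
orientation: [-180.0, -0.0, -11.7]
wrist_force: [0.5, -0.4, 1.5]
width: 0.0149
finger_force: 61.1
```

Scaled: 0.001 m / 0.4 = 0.0025, 0.0007 m / 0.4 = 0.0018.

move_arm(
  motion=[
    {"delta_pos": [0.0003,0.0018,0],"delta_rot": [0,0,0]},
    {"delta_pos": [0.0005,0.0025,0],"delta_rot": [0,0,0]},
    {"delta_pos": [0.0005,0.0025,0],"delta_rot": [0,0,0]},
  ],
)

```text
time_s: 10.73
eef_pos: [0.6251, 0.0423, 0.1471]
orientation: [180.0, -0.0, -11.7]
wrist_force: [0.1, -0.9, 2.7]
width: 0.015
finger_force: 61.1
```

Scaled: 0.001 m / 0.4 = 0.0025, 0.0008 m / 0.4 = 0.002.

move_arm(
  motion=[
    {"delta_pos": [0.0005,0.002,0],"delta_rot": [0,0,0]},
    {"delta_pos": [0.0005,0.0025,0],"delta_rot": [0,0,0]},
    {"delta_pos": [0.0005,0.0025,0],"delta_rot": [0,0,0]},
  ],
)

```text
time_s: 10.98
eef_pos: [0.6253, 0.0435, 0.1471]
orientation: [180.0, -0.0, -11.7]
wrist_force: [0.3, -2.4, 1.8]
width: 0.0146
finger_force: 61.0
```

Scaled: 0.0007 m / 0.4 = 0.0018, 0.0001 m / 0.4 = 0.0003.

move_arm(
  motion=[
    {"delta_pos": [0.0003,0.0018,0],"delta_rot": [0,0,0]},
    {"delta_pos": [0.0003,0.0018,0],"delta_rot": [0,0,0]},
    {"delta_pos": [0.0003,0.0018,0],"delta_rot": [0,0,0]},
  ],
)

```text
time_s: 11.23
eef_pos: [0.6254, 0.0442, 0.1472]
orientation: [-180.0, -0.0, -11.7]
wrist_force: [-0.3, -1.4, 1.4]
width: 0.0146
finger_force: 61.0
```

Scaled: 0.0007 m / 0.4 = 0.0018, 0.0001 m / 0.4 = 0.0003.

move_arm(
  motion=[
    {"delta_pos": [0.0003,0.0018,0],"delta_rot": [0,0,0]},
    {"delta_pos": [0.0003,0.0018,0],"delta_rot": [0,0,0]},
    {"delta_pos": [0.0003,0.0018,0],"delta_rot": [0,0,0]},
  ],
)

```text
time_s: 11.48
eef_pos: [0.6255, 0.0448, 0.1472]
orientation: [180.0, -0.0, -11.7]
wrist_force: [0.2, -2.2, 1.5]
width: 0.0148
finger_force: 61.0
```

```bash
python3 meas.py w6 | grep -E "orange|0.62"
```

```text
[0.6255 0.0448 0.1472] [179.9941  -0.0098 -11.7061] [ 0.2052 -2.2354  1.5282]
orange along pct [0.0834 0.0836 0.0899 0.0963] z 0.1304941906741639 lat [-0.0115  0.0251]
```

move_arm(
  motion=[
    {"delta_pos": [0.0003,0.0018,0],"delta_rot": [0,0,0]},
    {"delta_pos": [0.0003,0.0018,0],"delta_rot": [0,0,0]},
    {"delta_pos": [0.0003,0.0018,0],"delta_rot": [0,0,0]},
  ],
)

```text
time_s: 11.78
eef_pos: [0.6256, 0.045, 0.1471]
orientation: [180.0, -0.0, -11.7]
wrist_force: [-0.9, -4.3, 3.9]
width: 0.0148
finger_force: 61.1
```

Scaled: 0.0007 m / 0.4 = 0.0018, 0.0001 m / 0.4 = 0.0003.

move_arm(
  motion=[
    {"delta_pos": [0.0003,0.0018,0],"delta_rot": [0,0,0]},
    {"delta_pos": [0.0003,0.0018,0],"delta_rot": [0,0,0]},
    {"delta_pos": [0.0003,0.0018,0],"delta_rot": [0,0,0]},
  ],
)

```text
time_s: 12.03
eef_pos: [0.6256, 0.045, 0.1471]
orientation: [179.9, 0.0, -11.8]
wrist_force: [-1.8, -6.9, 4.1]
width: 0.0145
finger_force: 61.2
```

Contact with the stop is felt: the tool has stalled and the force along the rail is rising. I'll unload the tool, then release.

Scaled: -0.001 m / 0.4 = -0.0025, -0.0002 m / 0.4 = -0.0005.

move_arm(
  motion=[
    {"delta_pos": [-0.0005,-0.0025,0],"delta_rot": [0,0,0]},
    {"delta_pos": [-0.0005,-0.0025,0],"delta_rot": [0,0,0]},
    {"delta_pos": [-0.0005,-0.0025,0],"delta_rot": [0,0,0]},
  ],
)

```text
time_s: 12.28
eef_pos: [0.6255, 0.0449, 0.1471]
orientation: [180.0, -0.0, -11.7]
wrist_force: [0.5, -3.5, 1.6]
width: 0.015
finger_force: 61.1
```

move_arm(
  motion=[
    {"delta_pos": [0,0,0],"delta_rot": [0,0,0]},
    {"delta_pos": [0,0,0],"delta_rot": [0,0,0]},
    {"delta_pos": [0,0,0],"delta_rot": [0,0,0]},
    {"delta_pos": [0,0,0],"delta_rot": [0,0,0]},
    {"delta_pos": [0,0,0],"delta_rot": [0,0,0]},
    {"delta_pos": [0,0,0],"delta_rot": [0,0,0]},
    {"delta_pos": [0,0,0],"delta_rot": [0,0,0]},
    {"delta_pos": [0,0,0],"delta_rot": [0,0,0]},
  ],
  fingers=0.4,
)

```text
time_s: 12.95
eef_pos: [0.6254, 0.0453, 0.1471]
orientation: [-180.0, 0.0, -11.7]
wrist_force: [-0.7, -0.5, 0.1]
width: 0.0519
finger_force: 0.0
```

Scaled: 0.1 m / 0.4 = 0.25, 0.09 m / 0.4 = 0.225.

move_arm(
  motion=[
    {"delta_pos": [0,0,0.0375],"delta_rot": [0,0,0]},
    {"delta_pos": [0,0,0.1],"delta_rot": [0,0,0]},
    {"delta_pos": [0,0,0.175],"delta_rot": [0,0,0]},
    {"delta_pos": [0,0,0.225],"delta_rot": [0,0,0]},
    {"delta_pos": [0,0,0.25],"delta_rot": [0,0,0]},
    {"delta_pos": [0,0,0.25],"delta_rot": [0,0,0]},
    {"delta_pos": [0,0,0.25],"delta_rot": [0,0,0]},
    {"delta_pos": [0,0,0.25],"delta_rot": [0,0,0]},
  ],
)

```text
time_s: 13.62
eef_pos: [0.6248, 0.045, 0.2453]
orientation: [180.0, 0.1, -11.7]
wrist_force: [0.4, -1.4, -0.2]
width: 0.0513
finger_force: 0.0
```

Run:
```python
from h import *; from workcell import ctrl
np.set_printoptions(precision=4,suppress=True)
p,d,W,s=wrist(ctrl,"w7"); m=masks(p); print(s["eef_pos"],s["qvel"])
c0=np.array([.609,-.025]); u=np.array([.2026,.9793]); n=np.array([u[1],-u[0]])
X=(W[...,:2]-c0)@u; Y=(W[...,:2]-c0)@n; Z=W[...,2]; b=(m["blue"]>0)&(abs(X-.072)<.04)&(abs(Y)<.05)
for nm,a,c in(("shoulder",.136,.145),("tab",.165,.178)):
    k=b&(Z>a)&(Z<c)
    if k.sum()>20: print(nm,k.sum(),"along",np.percentile(X[k],[1,99]),"lat",np.percentile(Y[k],[1,99]),"z",np.percentile(Z[k],[5,50,99]),rect(W[k]))
O=(m["orange"]>0)&(abs(Y)<.04)&(Z>.03); print("orange",np.nanpercentile(X[O],[1,5]))
```

```text
[0.6248 0.045  0.2453] [ 0.0549  0.3204  0.1063  0.0499 -0.0422  0.1494  0.0604]
shoulder 614 along [0.0601 0.083 ] lat [-0.0123  0.018 ] z [0.1391 0.1409 0.1443] (array([626. ,  44.5]), array([22.9, 31.4]), 77.6)
tab 548 along [0.064  0.0796] lat [-0.0048  0.01  ] z [0.1675 0.1717 0.1732] (array([626.1,  44.8]), array([15.8, 15.4]), 77.8)
orange [0.0833 0.084 ]
```

View pics/w7.png

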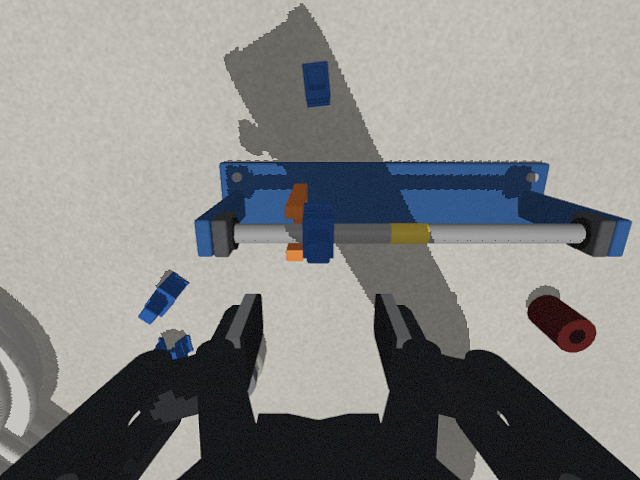

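The clip stands upright on the rail at (318,232), against the stop. The gap is under 1 mm and its height matches fully home. The gripper is clear, so I'll hand it in.

```bash
python3 -c "
from workcell import ctrl
print(ctrl.finish_job())"
```

```text
the job is handed in; nothing more can be done
None
```

The clip was snapped home on the rail at the yellow band, slid to the orange stop and released there upright, with a measured gap under 1 mm; the job is handed in, but no verdict came back.

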